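# Walk the bench power supply into its docking bracket

### The arm

A 7-joint arm with a two-finger parallel gripper is mounted at the origin on a cart in front of the work surface, level with it; the furniture and walls round the work are solid. World frame = base frame: x ahead of the robot, y to its left, z up, the work surface at z = 0. Lengths are in m, angles in degrees, forces in N, time in s.
With the tool pointing down it reaches from about 0.425 to 0.975 m from the base axis. Payload 16.7 kg.
Tool frame: the origin (TCP) lies midway between the tips of the shut fingers; the grasp point (between the pads) lies 19 mm behind it; z points along the fingers, y is the line along which they close (so a half turn about z gives the same grasp; the last joint's range is limited). The gripper opens to 85 mm and grips with 20 to 120 N. Pads are 22 mm wide; open, the fingers measure 114 mm over their backs; the gripper's body (76 mm by 85 mm) begins 54 mm behind the grasp point. The pads swing forward as they close: fully open they stand 13 mm farther back than shut.
Start: joints at [64.945, 24.414, 4.234, 92.017, -1.954, 63.644, -3.845], TCP at [0.192, -0.647, 0.231] pointing down, gripper open.
Joint ranges: [-163.25, 163.25], [-28.42, 122.38], [-70.27, 78.77], [12.13, 141.07], [-58.53, 238.53], [9.26, 117.41], [-156.51, 156.51]. Speed limits (degrees/s): [108.29, 108.29, 136.94, 136.94, 172.46, 172.46, 172.46].

### API

Orientations are given as a 3x3 rotation matrix whose columns are the frame's x, y, z axes.
In Python, from bench import robot, eyes gives the robot as it stands. The module is installed in compiled form; this text tells all that it offers.
- The arm moves only by the shell command python3 -m jog 'ROWS' [OPENING] [FORCE]. ROWS is JSON, a list of rows, each an object of numbers: "dx", "dy", "dz": the shift along the tool's x, y, z in units of 60 mm (1.0 is 60 mm); "turn": the turn about the tool's z in degrees. In form: [{"dx": .., "dy": .., "dz": .., "turn": ..}, ...]. A call has 1 to 12 rows; each row shifts and turns the commanded pose from where the row before left it, along the tool's axes as they then stand; what a row does not reach is not made up. A row lasts 1/8 s, in which the tool goes at most 62.5 mm and 10.7 degrees, less where a joint would pass 70% of its speed; a pose out of reach is approached as far as the arm can. A call is refused whole if a number of a shift passes 1 or a number of a turn 10.7, either way. A call with a gripper value outside its range is refused whole. OPENING is the closure, from 0 (fully open) to 1 (shut), set as the call begins (- or left out, the last holds). The fingers move at their own pace and stop on an object; FORCE is the grip in N (left out, the last holds). Time passes only in rows, so rows that do not move let the fingers close. It gives the time, the measured TCP pose, the force, the opening and the grip force at its end, in the units of the state.
- robot.observe(): the state, without advancing time (a new reading comes with each control period).
- eyes.grab_frame(name): name is "scene" or "top"; returns a dict with "img" (400x640x3 uint8, blue, green, red), "fovy" (degrees; the focal length in pixels is half the picture's height over the tangent of half this angle, whatever the lens; pixels are square), "cx", "cy" (the principal point, pixels), "camera_from_world" (4x4, takes a point from world to camera coordinates). Camera axes: x right, y up, looking along -z (the intrinsics and any distortion apply to the point x, -y, -z); pixel columns grow to the right and rows downward; lengths in m; the calibration is good to about 2 mm. A picture is of the moment at which its call begins. There is no depth.
- robot.hand_in(): hands the job in; it is judged then, once.
The state is a dict: "time": time; "joint_pos": joint angles; "dq": joint speeds; "joint_efforts": joint torques, N m; "tool_pos": TCP position; "orientation": TCP orientation; "contact_force": force on the tool from outside, world axes, zero at the start; "torque": the same for the moment, N m; "width": finger opening in m; "finger_force": force on a finger pad.
Only numpy, scipy, OpenCV 4.12 (cv2) and the standard library are available. Lean on these libraries where they do the work, as an engineer would, in place of code of your own. Each camera call takes 0.05 s, during which the arm holds its last target. There are 200 camera calls.

### The job

The heavy bench power supply stands short of its docking bracket: walk it in, away from you, with short pushes on its two yellow corner bumpers in turn, without touching the controls and terminals between them. When it is in, press it firmly home against the bracket's rubber pads, first at the left bumper, then at the right, so that it stands square and touching both pads. Push gently, never let it slew more than about 25 degrees from square, do not lift it, and leave the things around it where they are.

Things in the scene. Friction and masses are not known exactly. Their poses are not given: they have to be found in the camera images.
- psu: grey bench power supply, loose, flat-bottomed, about 1.3 kg (varies), 130 deep (x) x 200 wide (y) x 62 high mm, too wide to grip, only pushed; sliding it whole takes roughly 5 to 10 N, a push on one corner about half of that and mostly turns it about its other end. Origin: middle of its underside. +x points from the control panel to the plain back (its way in), +y to its left, z up
- bumper_left: yellow corner bumper on the panel side of the supply, left (+y) end, 26 wide (y) x 56 high mm (2 to 58 mm above the table); origin at table level under its middle, 86 mm to the left of the supply's middle; its push face looks along the supply's -x and lies 3.5 mm in front (-x) of the origin, 71.5 mm in front of the supply's middle. Slick: the finger can slide along it. Cracks above 25 N
- bumper_right: the same bumper at the right (-y) end, 86 mm to the right of the supply's middle
- controls: delicate knobs, switch, display and terminals in the middle of the panel, up to 50 mm either side of the supply's middle, standing out up to 21 mm from the panel (to 88 mm in front of the supply's middle), 8 to 53 mm above the table; not to be touched. Origin: 67 mm in front of the supply's middle, on table level
- dock: fixed U-shaped bracket: aluminium back bar, 45 mm high, and white side guides, 26 mm high, 224 mm apart inside (12 mm play each side of the supply), with flared mouths reaching 22 mm before the origin. Origin: on the table, under the supply's middle when it is home, just touching both pads; +x into the bracket, +y left. A corner pushed on too far wedges the supply in the guides: the force climbs
- pad_left: soft black rubber stop pad (yields 2 to 4 mm), 22 mm diameter, on the inside of the back bar, 82 mm left of the bracket's middle, 27 mm above the table. Its face lies 65 mm ahead (+x) of the bracket's origin; body origin 11 mm behind the face. The pad must carry a firm press of 5 N or more for about a quarter second besides sliding friction (so some 14 to 18 N at the bumper)
- pad_right: the same pad, 82 mm right of the bracket's middle
- sample_bottle_1: white sample bottle with blue cap, 46 mm diameter, 99 mm high, standing left of the bracket; bystander; origin under its middle
- sample_bottle_3: white sample bottle with red cap, 52 mm diameter, 113 mm high, standing right of the bracket; bystander; origin under its middle
- petri_dish_1: covered clear dish, 60 mm diameter, 15 mm high, lying to the right of the supply; bystander; origin under its middle

How it is judged:
By the outcome, as a careful person would: the job done as asked, in the order asked, and still so for the second after the job is handed in, with the robot touching nothing.
It also fails if it takes over 64 s, if anything falls off the work surface, if the arm or the gripper's body presses on something with over 40 N, if the wrist force passes 120 N, or if a joint passes its speed limit or range.

## Working session

There is one attempt and no reset: what is moved stays moved. The work goes in short steps, Python scripts to look and compute and a shell command to move; the robot and the scene stay as the last step left them, time stands still between calls to the robot, and variables do not carry over. Pictures are saved under pics/ and viewed, at most 10 in all, crops included, and the job is handed in when it is done.

```bash
mkdir -p pics; python3 - <<'E'
from bench import robot, eyes
import cv2, numpy as np
s=robot.observe(); print({k:np.round(v,3).tolist() for k,v in s.items()})
for n in("scene","top"):
    f=eyes.grab_frame(n); cv2.imwrite(f"pics/{n}0.png",f["img"]); print(n,f["fovy"],f["cx"],f["cy"],np.round(f["camera_from_world"],4).tolist(),[k for k in f])
E
```

```text
{'time': 0.0, 'joint_pos': [64.945, 24.45, 4.231, 92.053, -1.955, 63.645, -3.843], 'dq': [-0.068, -0.044, -0.01, 0.051, -0.036, -0.102, -0.011], 'joint_efforts': [-0.003, -94.984, 3.76, -46.352, 0.019, 0.01, 0.0], 'tool_pos': [0.191, -0.647, 0.231], 'orientation': [[0.959, 0.284, -0.0], [0.284, -0.959, 0.001], [-0.0, -0.001, -1.0]], 'contact_force': [-0.102, 0.39, -0.369], 'torque': [0.003, -0.019, 0.019], 'finger_force': 0.0, 'width': 0.085}
scene 48.74923682742924 318.0498503379864 201.96644684315535 [[0.6628, -0.7487, 0.0115, -0.391], [0.4068, 0.3729, 0.834, -0.3013], [-0.6287, -0.548, 0.5517, -0.5397], [0.0, 0.0, 0.0, 1.0]] ['img', 'fovy', 'cx', 'cy', 'camera_from_world']
top 52.88803689275789 311.5148686150728 200.58666502715883 [[0.0287, -0.9996, 0.0007, 0.0227], [0.978, 0.0282, 0.2065, -0.6346], [-0.2065, -0.0052, 0.9784, -0.8687], [0.0, 0.0, 0.0, 1.0]] ['img', 'fovy', 'cx', 'cy', 'camera_from_world']
```

View pics/scene0.png

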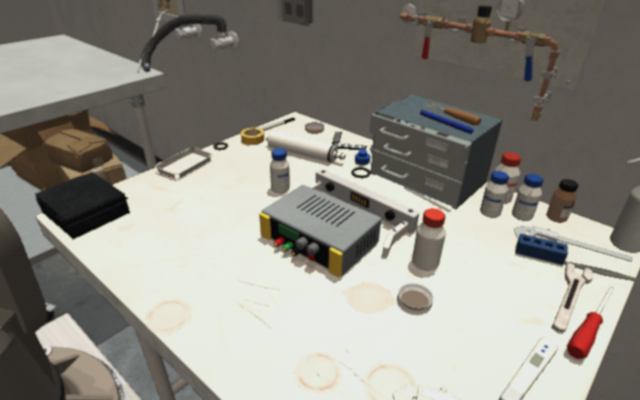

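View pics/top0.png

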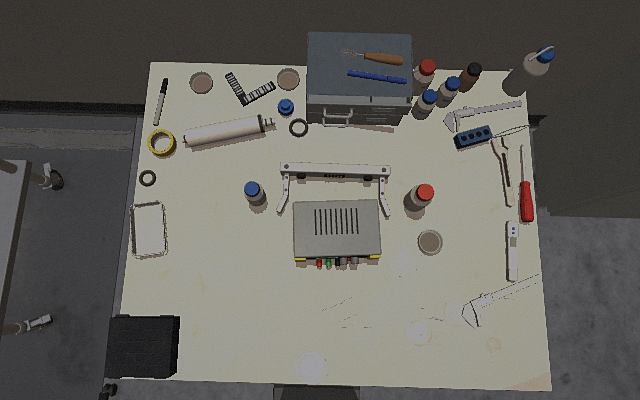

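The scene view shows the supply with its yellow bumpers at about (265,225) and (335,260), and the bracket behind it. In the top view the supply is at (337,229), with bumpers at (299,259) and (376,257). The bar runs along row ~170, the guides are near columns 283 and 386, the bottles at (253,190) and (424,195), and the dish at (430,242).

```bash
cat > h.py <<'E'
from bench import robot, eyes
import cv2, numpy as np
def ray(f,u,v,z):
    F=200/np.tan(np.radians(f["fovy"]/2)); M=f["camera_from_world"]; R,t=M[:3,:3],M[:3,3]
    d=R.T@np.array([(u-f["cx"])/F,-(v-f["cy"])/F,-1]); c=-R.T@t
    return (c+d*(z-c[2])/d[2])[:2]
def proj(f,p):
    F=200/np.tan(np.radians(f["fovy"]/2)); M=f["camera_from_world"]; q=M[:3,:3]@p+M[:3,3]
    return np.array([f["cx"]-F*q[0]/q[2], f["cy"]+F*q[1]/q[2]])
def blobs(mask,amin,off=(0,0)):
    n,l,s,c=cv2.connectedComponentsWithStats(mask.astype(np.uint8))
    return [(int(s[i,4]),s[i,:4].tolist(),c[i]+off,l==i) for i in range(1,n) if s[i,4]>=amin]
def yellow(f):
    h=cv2.cvtColor(f["img"],cv2.COLOR_BGR2HSV); return (h[...,0]>18)&(h[...,0]<35)&(h[...,1]>150)&(h[...,2]>90)
E
python3 - <<'E'
from h import *
f=eyes.grab_frame("top"); 
for b in blobs(yellow(f),8): print("yel",b[0],b[1],b[2].round(1),ray(f,*b[2],.058).round(4))
g=f["img"]; h=cv2.cvtColor(g,cv2.COLOR_BGR2HSV)
print("samples",g[229,310],g[170,300],g[205,283],g[100,200],g[235,305], g[200,386])
cv2.imwrite("pics/crop0.png",cv2.resize(g[150:280,230:450],None,fx=3.6,fy=3.6,interpolation=cv2.INTER_CUBIC))
f2=eyes.grab_frame("scene")
for b in blobs(yellow(f2),20): print("yel scene",b[0],b[1],b[2].round(1))
E
```

```text
yel 145 [148, 129, 26, 25] [160.3 141.4] [0.7711 0.4112]
yel 32 [370, 255, 11, 3] [374.8 256. ] [ 0.5106 -0.107 ]
yel 22 [295, 258, 11, 2] [300.  258.5] [0.4999 0.0633]
samples [122 129 130] [166 170 171] [67 77 84] [146 157 159] [128 135 134] [145 161 161]
yel scene 138 [242, 132, 21, 12] [251.7 138.8]
yel scene 194 [260, 213, 10, 26] [265.1 225.2]
yel scene 301 [329, 248, 14, 28] [335.2 261.3]
```

View pics/crop0.png

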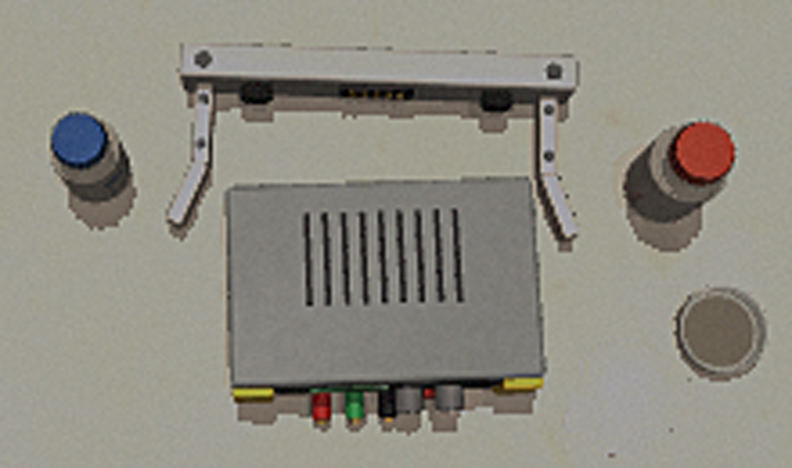

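The crop shows the supply turned slightly, with top corners at about (228,187), (530,178), (543,373) and (232,387). The bar's back edge runs from (182,45) to (578,58), and the guide screws are at (202,98), (200,145), (549,110) and (549,157).

```bash
python3 - <<'E'
from h import *
f=eyes.grab_frame("top"); P=lambda u,v,z: ray(f,(u+.5)/3.6+230-.5,(v+.5)/3.6+150-.5,z)
c=np.array([P(*q,.062) for q in((228,187),(530,178),(543,373),(232,387))]); print("psu",c.round(4).tolist(),c.mean(0).round(4),
 [np.linalg.norm(c[i]-c[(i+1)%4]).round(4) for i in range(4)], "yaw",np.degrees(np.arctan2(*(c[0]-c[1])[[0,1]])).round(2))
b=np.array([P(182,45,.045),P(578,58,.045)]); print("bar back",b.round(4).tolist(),"yaw",np.degrees(np.arctan2(-(b[0]-b[1])[0],(b[0]-b[1])[1])).round(2))
b=np.array([P(181,74,.045),P(576,87,.045)]); print("bar front",b.round(4).tolist())
w=[(202,98),(200,145),(549,110),(549,157),(212,98),(540,110)]; w=np.array([P(*q,.026) for q in w]); print("guides",w.round(4).tolist())
p=np.array([P(257,92,.027),P(496,100,.027)]);print("pads",p.round(4).tolist(),p.mean(0))
for n,q,z in(("b1",(79,139),.099),("b3",(704,152),.113),("dish",(719,330),.015)): print(n,P(*q,z).round(4))
E
```

```text
psu [[0.6309, 0.0842], [0.6426, -0.1116], [0.5168, -0.1192], [0.5024, 0.0767]] [ 0.5732 -0.0175] [np.float64(0.1962), np.float64(0.126), np.float64(0.1965), np.float64(0.1288)] yaw -3.4
bar back [[0.7313, 0.1198], [0.7299, -0.1471]] yaw -0.3
bar front [[0.711, 0.1196], [0.7096, -0.1455]]
guides [[0.6999, 0.1062], [0.6669, 0.1061], [0.6983, -0.1306], [0.6654, -0.1304], [0.7001, 0.0993], [0.6981, -0.1245]]
pads [[0.7049, 0.0687], [0.704, -0.0944]] [ 0.70447653 -0.01280411]
b1 [0.6513 0.1767]
b3 [ 0.6508 -0.2106]
dish [ 0.5526 -0.2449]
```

```bash
python3 -m jog '[{"turn":8.25},{"turn":8.25},{"dx":0.4,"dy":-0.55},{"dx":0.4,"dy":-0.58},{"dx":0.4,"dy":-0.58},{"dx":0.4,"dy":-0.58},{"dx":0.4,"dy":-0.58},{"dx":0.4,"dy":-0.58},{"dx":0.4,"dy":-0.58},{"dx":0.4,"dy":-0.58},{"dx":0.4,"dy":-0.58},{"dx":0.4,"dy":-0.58}]' 1 40
```

```text
validation failed for argument at $[0]...
```

```bash
python3 -m jog '[{"dx":0,"dy":0,"dz":0,"turn":8.25},{"dx":0,"dy":0,"dz":0,"turn":8.25},{"dx":0.4,"dy":-0.58,"dz":0,"turn":0},{"dx":0.4,"dy":-0.58,"dz":0,"turn":0},{"dx":0.4,"dy":-0.58,"dz":0,"turn":0},{"dx":0.4,"dy":-0.58,"dz":0,"turn":0},{"dx":0.4,"dy":-0.58,"dz":0,"turn":0},{"dx":0.4,"dy":-0.58,"dz":0,"turn":0},{"dx":0.4,"dy":-0.58,"dz":0,"turn":0},{"dx":0.4,"dy":-0.58,"dz":0,"turn":0},{"dx":0.4,"dy":-0.58,"dz":0,"turn":0},{"dx":0.4,"dy":-0.58,"dz":0,"turn":0}]' 1 40
```

```text
time: 1.75
tool_pos: [0.4323, -0.2981, 0.2315]
orientation: [[1.0, -0.0, 0.0], [-0.0, -1.0, -0.0], [0.0, 0.0, -1.0]]
contact_force: [0.5, -0.6, 0.6]
width: 0.0002
finger_force: 0.0
```

```bash
python3 -m jog '[{"dx":0.1,"dy":-0.75,"dz":0,"turn":0},{"dx":0.1,"dy":-0.75,"dz":0,"turn":0},{"dx":0.1,"dy":-0.75,"dz":0,"turn":0},{"dx":0.1,"dy":-0.75,"dz":0,"turn":0},{"dx":0,"dy":-0.75,"dz":0,"turn":0},{"dx":0,"dy":-0.75,"dz":0,"turn":0},{"dx":0,"dy":-0.75,"dz":0,"turn":0},{"dx":0,"dy":-0.78,"dz":0,"turn":0},{"dx":0,"dy":0,"dz":0.84,"turn":0},{"dx":0,"dy":0,"dz":0.84,"turn":0},{"dx":0,"dy":0,"dz":0.84,"turn":0},{"dx":0,"dy":0,"dz":0.8,"turn":0}]'
```

```text
time: 3.25
tool_pos: [0.4557, 0.0625, 0.0308]
orientation: [[1.0, -0.0, 0.0], [-0.0, -1.0, 0.0], [0.0, -0.0, -1.0]]
contact_force: [1.5, 0.1, 0.4]
width: 0.0002
finger_force: 0.0
```

```bash
cat > see.py <<'E'
import sys
from h import *
f=eyes.grab_frame("top"); s=robot.observe(); print("tcp",np.round(s["tool_pos"],4),"F",np.round(s["contact_force"],1),"t",s["time"])
g=f["img"].copy()
B=[b for b in blobs(yellow(f),6) if 230<b[2][0]<450 and b[2][1]>180]
for b in B: print("yel",b[0],b[1],ray(f,*b[2],.058).round(4))
if len(sys.argv)>1:
    cv2.imwrite(f"pics/{sys.argv[1]}.png",cv2.resize(g[130:300,210:450],None,fx=3.3,fy=3.3,interpolation=cv2.INTER_CUBIC))
E
python3 see.py c1
```

```text
tcp [0.4527 0.0621 0.0259] F [-4.8  0.9 -6.5] t 3.3
yel 32 [370, 255, 11, 3] [ 0.5106 -0.107 ]
```

View pics/c1.png

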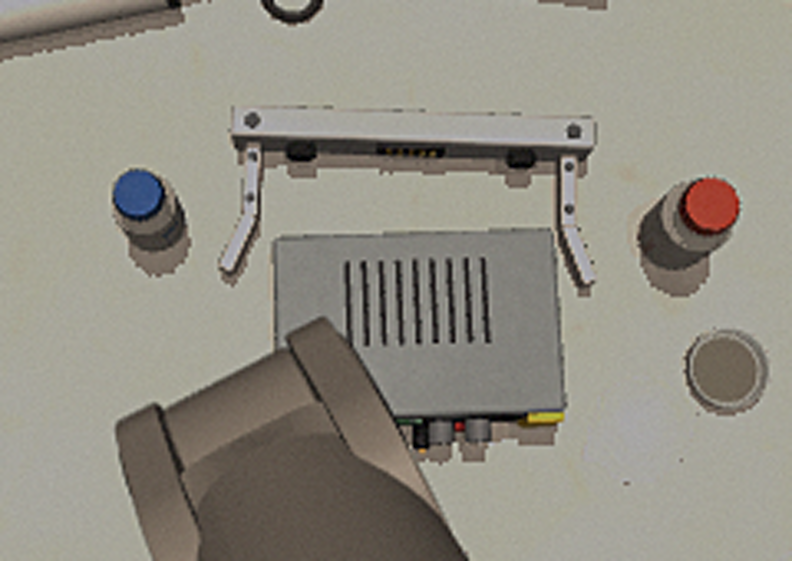

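The arm hides the left bumper from the top camera. The right bumper is still at (544,417) in the crop, and nothing has been disturbed. I'll start pushing on the left.

```bash
python3 -m jog '[{"dx":0.1,"dy":0,"dz":0,"turn":0},{"dx":0.1,"dy":0,"dz":0,"turn":0},{"dx":0.1,"dy":0,"dz":0,"turn":0},{"dx":0.1,"dy":0,"dz":0,"turn":0},{"dx":0.05,"dy":0,"dz":0,"turn":0},{"dx":0.05,"dy":0,"dz":0,"turn":0},{"dx":0.05,"dy":0,"dz":0,"turn":0},{"dx":0.05,"dy":0,"dz":0,"turn":0}]'; python3 -m jog '[{"dx":0.05,"dy":0,"dz":0,"turn":0},{"dx":0.05,"dy":0,"dz":0,"turn":0}]'; python3 -m jog '[{"dx":0.05,"dy":0,"dz":0,"turn":0},{"dx":0.05,"dy":0,"dz":0,"turn":0}]'; python3 see.py
```

```text
time: 4.3
tool_pos: [0.4908, 0.0627, 0.0318]
orientation: [[1.0, 0.0, -0.002], [0.0, -1.0, -0.0], [-0.002, 0.0, -1.0]]
contact_force: [-5.1, 2.0, 0.6]
width: 0.0
finger_force: 2.5
time: 4.55
tool_pos: [0.4968, 0.0627, 0.0318]
orientation: [[1.0, 0.0, -0.002], [0.0, -1.0, -0.0], [-0.002, 0.0, -1.0]]
contact_force: [-4.5, 1.6, -0.2]
width: -0.0001
finger_force: 2.3
time: 4.8
tool_pos: [0.5035, 0.0626, 0.032]
orientation: [[1.0, -0.0, -0.001], [-0.0, -1.0, -0.0], [-0.001, 0.0, -1.0]]
contact_force: [-3.9, 2.7, -2.4]
width: 0.0
finger_force: 2.1
tcp [0.504  0.0626 0.032 ] F [-2.9  0.8 -0.2] t 4.85
yel 30 [368, 254, 12, 4] [ 0.5111 -0.1043]
```

```bash
python3 -m jog '[{"dx":-0.35,"dy":0,"dz":0,"turn":0},{"dx":-0.4,"dy":0,"dz":0,"turn":0},{"dx":0,"dy":0.7,"dz":0,"turn":0},{"dx":0,"dy":0.7,"dz":0,"turn":0},{"dx":0,"dy":0.7,"dz":0,"turn":0},{"dx":0,"dy":0.7,"dz":0,"turn":0},{"dx":0,"dy":0,"dz":0,"turn":0},{"dx":0.2,"dy":0,"dz":0,"turn":0},{"dx":0.2,"dy":0,"dz":0,"turn":0},{"dx":0.1,"dy":0,"dz":0,"turn":0},{"dx":0.05,"dy":0,"dz":0,"turn":0}]'; python3 see.py
```

```text
time: 6.22
tool_pos: [0.4922, -0.1049, 0.032]
orientation: [[1.0, 0.001, 0.0], [0.001, -1.0, 0.0], [0.0, -0.0, -1.0]]
contact_force: [0.2, -0.2, -0.1]
width: 0.0
finger_force: 0.0
tcp [ 0.4923 -0.105   0.0321] F [ 1.   0.9 -0.1] t 6.275
yel 29 [294, 249, 11, 4] [0.5186 0.0671]
```

```bash
python3 -m jog '[{"dx":0.06,"dy":0,"dz":0,"turn":0},{"dx":0.06,"dy":0,"dz":0,"turn":0},{"dx":0.06,"dy":0.01,"dz":0,"turn":0},{"dx":0.06,"dy":0.01,"dz":0,"turn":0},{"dx":0.06,"dy":0.01,"dz":0,"turn":0}]'; python3 -m jog '[{"dx":0.06,"dy":0.02,"dz":0,"turn":0},{"dx":0.06,"dy":0.02,"dz":0,"turn":0},{"dx":0.06,"dy":0.02,"dz":0,"turn":0}]'; python3 see.py
```

```text
time: 6.9
tool_pos: [0.5087, -0.1078, 0.0319]
orientation: [[1.0, -0.001, -0.002], [-0.001, -1.0, -0.0], [-0.002, 0.0, -1.0]]
contact_force: [-5.8, -2.9, 3.2]
width: -0.0003
finger_force: 3.0
time: 7.28
tool_pos: [0.5196, -0.1112, 0.0319]
orientation: [[1.0, -0.001, -0.002], [-0.001, -1.0, -0.0], [-0.002, 0.0, -1.0]]
contact_force: [-5.0, -0.9, 1.4]
width: 0.0001
finger_force: 2.4
tcp [ 0.5203 -0.1113  0.0319] F [-3.5 -1.9 -1.4] t 7.325
yel 28 [296, 249, 11, 4] [0.5181 0.0614]
```

```bash
python3 -m jog '[{"dx":-0.35,"dy":0,"dz":0,"turn":0},{"dx":-0.4,"dy":0,"dz":0,"turn":0},{"dx":0,"dy":-0.73,"dz":0,"turn":0},{"dx":0,"dy":-0.73,"dz":0,"turn":0},{"dx":0,"dy":-0.73,"dz":0,"turn":0},{"dx":0,"dy":-0.73,"dz":0,"turn":0},{"dx":0,"dy":0,"dz":0,"turn":0},{"dx":0.2,"dy":0,"dz":0,"turn":0},{"dx":0.2,"dy":0,"dz":0,"turn":0}]'; python3 see.py;python3 -m jog '[{"dx":0.06,"dy":0,"dz":0,"turn":0},{"dx":0.06,"dy":0,"dz":0,"turn":0},{"dx":0.06,"dy":-0.01,"dz":0,"turn":0},{"dx":0.06,"dy":-0.01,"dz":0,"turn":0}]'; python3 -m jog '[{"dx":0.06,"dy":-0.01,"dz":0,"turn":0},{"dx":0.06,"dy":-0.01,"dz":0,"turn":0},{"dx":0.06,"dy":-0.01,"dz":0,"turn":0}]'; python3 see.py
```

```text
time: 8.45
tool_pos: [0.5009, 0.0632, 0.0323]
orientation: [[1.0, -0.002, 0.001], [-0.002, -1.0, -0.0], [0.001, 0.0, -1.0]]
contact_force: [0.6, -0.2, -0.5]
width: -0.0002
finger_force: 0.0
tcp [0.5025 0.0633 0.0324] F [1.7 0.1 1.4] t 8.5
yel 28 [371, 244, 11, 4] [ 0.5352 -0.1103]
time: 9.0
tool_pos: [0.5131, 0.0654, 0.0318]
orientation: [[1.0, -0.0, -0.002], [-0.0, -1.0, -0.0], [-0.002, 0.0, -1.0]]
contact_force: [-5.2, 2.0, 0.1]
width: -0.0002
finger_force: 2.2
time: 9.38
tool_pos: [0.5248, 0.0673, 0.032]
orientation: [[1.0, -0.0, -0.0], [-0.0, -1.0, 0.0], [-0.0, -0.0, -1.0]]
contact_force: [-4.1, 1.0, -0.2]
width: -0.0005
finger_force: 1.9
tcp [0.5253 0.0674 0.0321] F [-2.7  1.  -1. ] t 9.425
yel 26 [369, 244, 11, 3] [ 0.535  -0.1048]
```

```bash
python3 -m jog '[{"dx":-0.35,"dy":0,"dz":0,"turn":0},{"dx":-0.4,"dy":0,"dz":0,"turn":0},{"dx":0,"dy":0.725,"dz":0,"turn":0},{"dx":0,"dy":0.725,"dz":0,"turn":0},{"dx":0,"dy":0.725,"dz":0,"turn":0},{"dx":0,"dy":0.725,"dz":0,"turn":0},{"dx":0,"dy":0,"dz":0,"turn":0},{"dx":0.2,"dy":0,"dz":0,"turn":0},{"dx":0.2,"dy":0,"dz":0,"turn":0},{"dx":0.15,"dy":0,"dz":0,"turn":0}]'; python3 see.py;python3 -m jog '[{"dx":0.06,"dy":0,"dz":0,"turn":0},{"dx":0.06,"dy":0,"dz":0,"turn":0},{"dx":0.06,"dy":0.01,"dz":0,"turn":0},{"dx":0.06,"dy":0.01,"dz":0,"turn":0},{"dx":0.06,"dy":0.01,"dz":0,"turn":0}]'; python3 -m jog '[{"dx":0.06,"dy":0.01,"dz":0,"turn":0},{"dx":0.06,"dy":0.01,"dz":0,"turn":0},{"dx":0.06,"dy":0.01,"dz":0,"turn":0}]'; python3 see.py c2
```

```text
time: 10.68
tool_pos: [0.5142, -0.1056, 0.0322]
orientation: [[1.0, 0.001, 0.001], [0.001, -1.0, 0.0], [0.001, -0.0, -1.0]]
contact_force: [0.1, -0.0, -0.7]
width: 0.0002
finger_force: 0.0
tcp [ 0.515  -0.1057  0.0322] F [1.6 0.7 0.7] t 10.725
yel 31 [295, 240, 11, 3] [0.5396 0.0654]
time: 11.35
tool_pos: [0.5297, -0.1091, 0.0319]
orientation: [[1.0, -0.001, -0.002], [-0.001, -1.0, -0.0], [-0.002, 0.0, -1.0]]
contact_force: [-6.3, -2.4, 3.1]
width: 0.0001
finger_force: 3.0
time: 11.72
tool_pos: [0.5405, -0.1109, 0.0319]
orientation: [[1.0, -0.001, -0.002], [-0.001, -1.0, -0.0], [-0.002, 0.0, -1.0]]
contact_force: [-6.1, -2.4, 2.4]
width: -0.0002
finger_force: 2.9
tcp [ 0.541  -0.1109  0.0319] F [-2.2 -2.6 -0.2] t 11.775
yel 32 [297, 240, 11, 3] [0.54   0.0605]
```

View pics/c2.png

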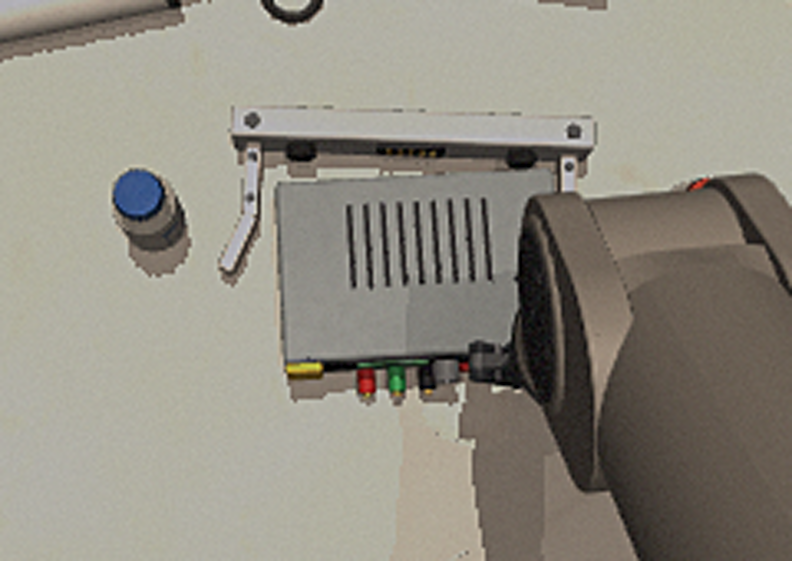

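The crop shows the supply well inside the guides, yawed about +5°. The left bumper is at (305,369), and both pads are still clear of it. I'll push left briefly next, keeping the yaw at or above zero.

```bash
python3 -m jog '[{"dx":-0.35,"dy":0,"dz":0,"turn":0},{"dx":-0.4,"dy":0,"dz":0,"turn":0},{"dx":0,"dy":-0.74,"dz":0,"turn":0},{"dx":0,"dy":-0.74,"dz":0,"turn":0},{"dx":0,"dy":-0.74,"dz":0,"turn":0},{"dx":0,"dy":-0.74,"dz":0,"turn":0},{"dx":0,"dy":0,"dz":0,"turn":0},{"dx":0.2,"dy":0,"dz":0,"turn":0},{"dx":0.2,"dy":0,"dz":0,"turn":0}]'; python3 see.py;python3 -m jog '[{"dx":0.06,"dy":0,"dz":0,"turn":0},{"dx":0.06,"dy":0,"dz":0,"turn":0},{"dx":0.06,"dy":-0.01,"dz":0,"turn":0},{"dx":0.06,"dy":-0.01,"dz":0,"turn":0},{"dx":0.06,"dy":-0.01,"dz":0,"turn":0}]'; python3 see.py
```

```text
time: 12.9
tool_pos: [0.5218, 0.066, 0.0322]
orientation: [[1.0, -0.002, 0.0], [-0.002, -1.0, -0.0], [0.0, 0.0, -1.0]]
contact_force: [-0.2, 0.0, -0.5]
width: 0.0006
finger_force: 0.0
tcp [0.5234 0.0661 0.0324] F [1.4 0.3 0.2] t 12.95
yel 28 [371, 235, 11, 3] [ 0.556  -0.1111]
time: 13.58
tool_pos: [0.5376, 0.0692, 0.0319]
orientation: [[1.0, 0.0, -0.002], [0.0, -1.0, -0.0], [-0.002, 0.0, -1.0]]
contact_force: [-5.6, 1.2, 1.5]
width: 0.0002
finger_force: 2.5
tcp [0.5382 0.0693 0.0319] F [-2.7  2.  -0.8] t 13.625
yel 26 [370, 235, 11, 3] [ 0.5557 -0.108 ]
```

```bash
python3 -m jog '[{"dx":-0.35,"dy":0,"dz":0,"turn":0},{"dx":-0.4,"dy":0,"dz":0,"turn":0},{"dx":0,"dy":0.75,"dz":0,"turn":0},{"dx":0,"dy":0.75,"dz":0,"turn":0},{"dx":0,"dy":0.75,"dz":0,"turn":0},{"dx":0,"dy":0.75,"dz":0,"turn":0},{"dx":0,"dy":0,"dz":0,"turn":0},{"dx":0.2,"dy":0,"dz":0,"turn":0},{"dx":0.2,"dy":0,"dz":0,"turn":0},{"dx":0.2,"dy":0,"dz":0,"turn":0}]'; python3 see.py;python3 -m jog '[{"dx":0.05,"dy":0,"dz":0,"turn":0},{"dx":0.05,"dy":0,"dz":0,"turn":0},{"dx":0.05,"dy":0,"dz":0,"turn":0},{"dx":0.05,"dy":0,"dz":0,"turn":0}]';  python3 -m jog '[{"dx":0.04,"dy":0,"dz":0,"turn":0}]';  python3 -m jog '[{"dx":0.04,"dy":0,"dz":0,"turn":0}]'; python3 see.py
```

```text
time: 14.88
tool_pos: [0.5308, -0.1098, 0.0322]
orientation: [[1.0, 0.001, 0.0], [0.001, -1.0, 0.0], [0.0, -0.0, -1.0]]
contact_force: [-0.4, -0.6, 0.0]
width: 0.0
finger_force: 0.0
tcp [ 0.5323 -0.1098  0.0323] F [0.8 0.3 0.4] t 14.925
yel 22 [296, 235, 11, 2] [0.5525 0.0628]
time: 15.42
tool_pos: [0.5415, -0.111, 0.0322]
orientation: [[1.0, -0.0, -0.0], [-0.0, -1.0, -0.0], [-0.0, 0.0, -1.0]]
contact_force: [-4.0, -1.7, 1.0]
width: 0.0
finger_force: 2.0
time: 15.55
tool_pos: [0.543, -0.1112, 0.0319]
orientation: [[1.0, -0.001, -0.002], [-0.001, -1.0, -0.0], [-0.002, 0.0, -1.0]]
contact_force: [-6.0, -1.5, 2.6]
width: -0.0
finger_force: 2.9
time: 15.68
tool_pos: [0.5453, -0.1114, 0.0318]
orientation: [[1.0, -0.001, -0.002], [-0.001, -1.0, -0.0], [-0.002, 0.0, -1.0]]
contact_force: [-3.9, -2.6, 1.0]
width: -0.0001
finger_force: 2.7
tcp [ 0.5457 -0.1114  0.0319] F [-3.8 -2.3 -0.1] t 15.725
yel 22 [296, 235, 11, 2] [0.5525 0.0628]
```

```bash
python3 -m jog '[{"dx":0.04,"dy":0,"dz":0,"turn":0}]';  python3 -m jog '[{"dx":0.04,"dy":0,"dz":0,"turn":0}]'; python3 -m jog '[{"dx":-0.35,"dy":0,"dz":0,"turn":0},{"dx":-0.4,"dy":0,"dz":0,"turn":0},{"dx":0,"dy":-0.75,"dz":0,"turn":0},{"dx":0,"dy":-0.75,"dz":0,"turn":0},{"dx":0,"dy":-0.75,"dz":0,"turn":0},{"dx":0,"dy":-0.7,"dz":0,"turn":0},{"dx":0,"dy":0,"dz":0,"turn":0},{"dx":0.2,"dy":0,"dz":0,"turn":0},{"dx":0.2,"dy":0,"dz":0,"turn":0},{"dx":0.1,"dy":0,"dz":0,"turn":0}]'; python3 see.py
```

```text
time: 15.85
tool_pos: [0.5477, -0.1114, 0.0318]
orientation: [[1.0, -0.001, -0.002], [-0.001, -1.0, -0.0], [-0.002, 0.0, -1.0]]
contact_force: [-4.8, -2.6, 0.4]
width: -0.0001
finger_force: 2.3
time: 15.98
tool_pos: [0.5503, -0.1113, 0.0318]
orientation: [[1.0, -0.001, -0.002], [-0.001, -1.0, -0.0], [-0.002, 0.0, -1.0]]
contact_force: [-9.6, -2.9, 0.1]
width: -0.0
finger_force: 5.8
time: 17.23
tool_pos: [0.5374, 0.0651, 0.0321]
orientation: [[1.0, -0.002, 0.0], [-0.002, -1.0, 0.0], [0.0, -0.0, -1.0]]
contact_force: [-0.4, 0.9, 0.1]
width: 0.0001
finger_force: 0.0
tcp [0.5378 0.0653 0.0321] F [0.  0.9 0. ] t 17.275
yel 24 [371, 231, 11, 4] [ 0.5642 -0.109 ]
```

```bash
python3 -m jog '[{"dx":0.05,"dy":0,"dz":0,"turn":0},{"dx":0.05,"dy":0,"dz":0,"turn":0},{"dx":0.04,"dy":0,"dz":0,"turn":0}]';  python3 -m jog '[{"dx":0.04,"dy":0,"dz":0,"turn":0}]';  python3 -m jog '[{"dx":0.03,"dy":0,"dz":0,"turn":0}]'; python3 see.py
```

```text
time: 17.65
tool_pos: [0.5438, 0.0662, 0.0319]
orientation: [[1.0, 0.0, -0.001], [0.0, -1.0, -0.0], [-0.001, 0.0, -1.0]]
contact_force: [-4.3, 2.2, -0.4]
width: -0.0
finger_force: 2.1
time: 17.77
tool_pos: [0.5466, 0.0663, 0.032]
orientation: [[1.0, 0.0, -0.001], [0.0, -1.0, 0.0], [-0.001, -0.0, -1.0]]
contact_force: [-4.3, 2.2, 0.2]
width: 0.0
finger_force: 2.1
time: 17.9
tool_pos: [0.5487, 0.0662, 0.0321]
orientation: [[1.0, -0.0, -0.0], [-0.0, -1.0, 0.0], [-0.0, -0.0, -1.0]]
contact_force: [-4.1, 2.5, 0.3]
width: -0.0001
finger_force: 2.2
tcp [0.5489 0.0662 0.0321] F [-3.4  0.2 -0.5] t 17.95
yel 26 [370, 231, 11, 4] [ 0.5641 -0.1081]
```

```bash
python3 -m jog '[{"dx":0.03,"dy":0,"dz":0,"turn":0}]' | grep -E "tool|contact";  python3 -m jog '[{"dx":0.02,"dy":0,"dz":0,"turn":0}]'| grep -E "tool|contact";  python3 -m jog '[{"dx":0.02,"dy":0,"dz":0,"turn":0}]'| grep -E "tool|contact"; python3 -m jog '[{"dx":0.01,"dy":0,"dz":0,"turn":0}]'| grep -E "tool|contact"
```

```text
tool_pos: [0.5504, 0.0662, 0.0321]
contact_force: [-3.3, 1.3, 0.4]
tool_pos: [0.5516, 0.0661, 0.0321]
contact_force: [-11.7, 1.4, 3.9]
tool_pos: [0.5516, 0.066, 0.0319]
contact_force: [-15.6, 1.6, 7.0]
tool_pos: [0.5516, 0.0659, 0.0317]
contact_force: [-16.6, 1.4, 7.5]
```

```bash
python3 -m jog '[{"dx":0.005,"dy":0,"dz":0,"turn":0},{"dx":0,"dy":0,"dz":0,"turn":0}]' | grep -E "tool|contact";  python3 -m jog '[{"dx":0,"dy":0,"dz":0,"turn":0},{"dx":0,"dy":0,"dz":0,"turn":0}]'| grep -E "tool|contact"; python3 see.py
```

```text
tool_pos: [0.5516, 0.0659, 0.0317]
contact_force: [-15.3, -0.1, 7.1]
tool_pos: [0.5516, 0.0659, 0.0317]
contact_force: [-16.3, 1.6, 6.5]
tcp [0.5515 0.0658 0.0317] F [-17.    1.7   7. ] t 19.0
yel 28 [369, 231, 12, 4] [ 0.5644 -0.1065]
```

```bash
python3 -m jog '[{"dx":-0.1,"dy":0,"dz":0,"turn":0},{"dx":-0.3,"dy":0,"dz":0,"turn":0},{"dx":-0.4,"dy":0,"dz":0,"turn":0},{"dx":0,"dy":0.73,"dz":0,"turn":0},{"dx":0,"dy":0.73,"dz":0,"turn":0},{"dx":0,"dy":0.73,"dz":0,"turn":0},{"dx":0,"dy":0.73,"dz":0,"turn":0},{"dx":0,"dy":0,"dz":0,"turn":0},{"dx":0.2,"dy":0,"dz":0,"turn":0},{"dx":0.2,"dy":0,"dz":0,"turn":0},{"dx":0.1,"dy":0,"dz":0,"turn":0}]' | grep -E "tool|contact"; python3 see.py; for i in 1; do python3 -m jog '[{"dx":0.04,"dy":0,"dz":0,"turn":0}]' | grep -E "tool|contact"; done; python3 -m jog '[{"dx":0.04,"dy":0,"dz":0,"turn":0}]' | grep -E "tool|contact"
```

```text
tool_pos: [0.5373, -0.1079, 0.0322]
contact_force: [0.6, -0.4, -0.5]
tcp [ 0.5375 -0.108   0.0322] F [-0.   0.2  1.1] t 20.425
yel 32 [295, 229, 11, 3] [0.5653 0.0652]
tool_pos: [0.5382, -0.1086, 0.032]
contact_force: [-0.2, 0.3, -0.6]
tool_pos: [0.5405, -0.109, 0.0321]
contact_force: [-0.1, -0.3, -0.0]
```

```bash
python3 -m jog '[{"dx":0.04,"dy":0,"dz":0,"turn":0},{"dx":0.04,"dy":0,"dz":0,"turn":0}]' | grep -E "tool|contact"; python3 -m jog '[{"dx":0.03,"dy":0,"dz":0,"turn":0}]' | grep -E "tool|contact"; python3 -m jog '[{"dx":0.03,"dy":0,"dz":0,"turn":0}]' | grep -E "tool|contact"; python3 -m jog '[{"dx":0.02,"dy":0,"dz":0,"turn":0}]' | grep -E "tool|contact"
```

```text
tool_pos: [0.5455, -0.1091, 0.0322]
contact_force: [0.1, -0.2, -0.7]
tool_pos: [0.5473, -0.1092, 0.0322]
contact_force: [-1.2, 0.0, 0.7]
tool_pos: [0.5491, -0.1091, 0.0321]
contact_force: [-0.0, -0.4, 0.0]
tool_pos: [0.5502, -0.1091, 0.0321]
contact_force: [-3.0, -1.4, 0.8]
```

```bash
python3 -m jog '[{"dx":0.02,"dy":0,"dz":0,"turn":0}]' | grep -E "tool|contact"; python3 -m jog '[{"dx":0.01,"dy":0,"dz":0,"turn":0}]' | grep -E "tool|contact"; python3 -m jog '[{"dx":0.01,"dy":0,"dz":0,"turn":0}]' | grep -E "tool|contact"
```

```text
tool_pos: [0.5502, -0.1092, 0.0318]
contact_force: [-10.3, -0.5, 3.9]
tool_pos: [0.5503, -0.1092, 0.0317]
contact_force: [-10.7, -0.2, 4.4]
tool_pos: [0.5503, -0.1093, 0.0315]
contact_force: [-13.6, 0.5, 7.1]
```

```bash
python3 -m jog '[{"dx":0.01,"dy":0,"dz":0,"turn":0}]' | grep -E "tool|contact"; python3 -m jog '[{"dx":0.005,"dy":0,"dz":0,"turn":0},{"dx":0,"dy":0,"dz":0,"turn":0}]' | grep -E "tool|contact"; python3 -m jog '[{"dx":0,"dy":0,"dz":0,"turn":0},{"dx":0,"dy":0,"dz":0,"turn":0}]' | grep -E "tool|contact"; python3 see.py
```

```text
tool_pos: [0.5503, -0.1093, 0.0314]
contact_force: [-15.6, 1.0, 7.1]
tool_pos: [0.5503, -0.1093, 0.0313]
contact_force: [-16.2, -0.2, 8.4]
tool_pos: [0.5502, -0.1093, 0.0313]
contact_force: [-15.9, -0.3, 6.3]
tcp [ 0.5502 -0.1093  0.0313] F [-17.3   1.    7. ] t 22.35
yel 33 [295, 229, 11, 4] [0.5652 0.0649]
```

```bash
python3 -m jog '[{"dx":-0.05,"dy":0,"dz":0,"turn":0},{"dx":-0.2,"dy":0,"dz":0,"turn":0},{"dx":-0.5,"dy":0,"dz":0,"turn":0},{"dx":-0.7,"dy":0,"dz":0,"turn":0},{"dx":0,"dy":0.2,"dz":-0.8,"turn":0},{"dx":0,"dy":0.6,"dz":-0.6,"turn":0},{"dx":0,"dy":0.8,"dz":-0.3,"turn":0},{"dx":0,"dy":0.8,"dz":0,"turn":0},{"dx":0,"dy":0.8,"dz":0,"turn":0},{"dx":0,"dy":0.6,"dz":0,"turn":0},{"dx":0,"dy":0,"dz":0,"turn":0}]' | grep -E "tool|contact"; python3 see.py c3; python3 - <<'E'
from h import *
f=eyes.grab_frame("scene"); cv2.imwrite("pics/s3.png",cv2.resize(f["img"][140:320,200:480],None,fx=2.8,fy=2.8,interpolation=cv2.INTER_CUBIC))
E
```

```text
tool_pos: [0.4653, -0.3397, 0.1339]
contact_force: [0.2, 0.5, 0.9]
tcp [ 0.4657 -0.3378  0.1339] F [ 0.4 -0.7  0. ] t 23.775
yel 32 [295, 229, 11, 3] [0.5653 0.0652]
yel 23 [370, 231, 11, 4] [ 0.5643 -0.107 ]
```

View pics/c3.png

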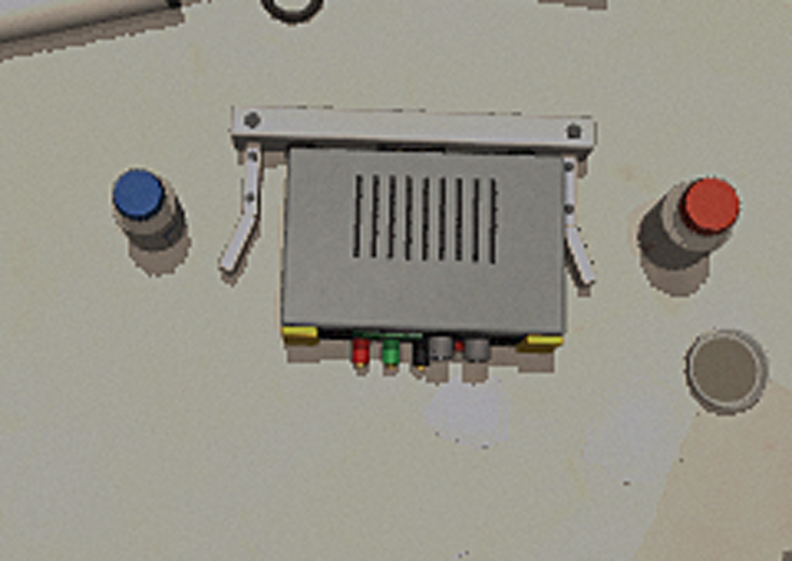

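View pics/s3.png

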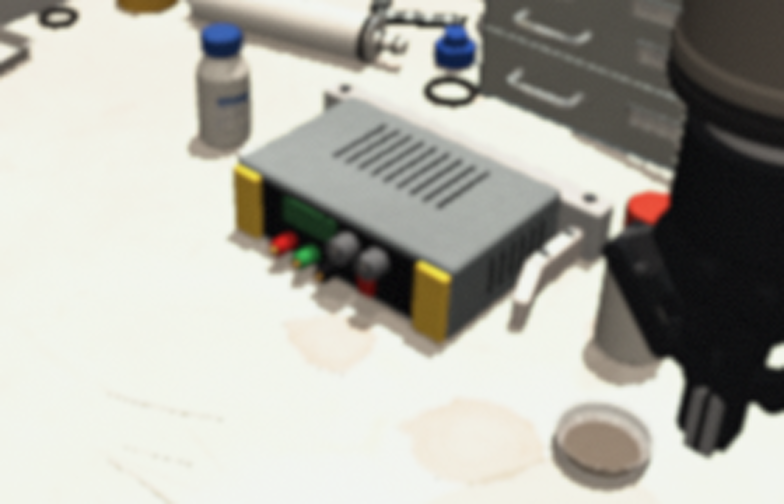

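Both views show the supply square in the bracket. The bumpers, at (300,335) and (541,342) in the top crop, lie parallel to the bar, and the bottles and dish haven't moved. The arm is clear, so I'm handing in.

```bash
python3 -c "
from bench import robot
print(robot.hand_in())"
```

```text
the job is handed in; nothing more can be done
None
```

The power supply is docked square to the bracket by the camera check. I pressed it home at about 16 N on the left bumper and then the right; the bottles and dish haven't moved, and the job is handed in, with no verdict returned.

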